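Switch off the spin coater and tip its lid back to rest open

ROBOT

A 7-joint arm with a two-finger parallel gripper is mounted at the origin on a cart in front of the work surface, level with it; the furniture and walls round the work are solid. World frame = base frame: x ahead of the robot, y to its left, z up, the work surface at z = 0. Lengths are in mm, angles in rad, forces in N, time in s.
With the tool pointing down it reaches from about 425 to 875 mm from the base axis. Payload 8.4 kg.
Tool frame: the origin (TCP) lies midway between the tips of the shut fingers; the grasp point (between the pads) lies 19 mm behind it (manip.grip_point_offset is the distance from the TCP to the grasp point, in mm); z points along the fingers, y is the line along which they close (so a half turn about z gives the same grasp; the last joint's range is limited). The gripper opens to 87 mm and grips with 3 to 60 N. Pads are 19 mm wide; open, the fingers measure 117 mm over their backs; the gripper's body (75 mm by 190 mm) begins 51 mm behind the grasp point.
Start: joints at [1.247, 0.333, 0.04, 1.465, -0.013, 1.343, -0.059], TCP at [144.872, -633.621, 222.546] pointing down, gripper open.
Joint ranges: [-2.58, 2.58], [-0.38, 2.09], [-1.3, 1.39], [0.25, 2.4], [-1.5, 4.64], [0.08, 2.09], [-2.65, 2.65]. Speed limits (rad/s): [2.22, 2.22, 2.79, 2.79, 3.14, 3.14, 3.14].

INTERFACE

Orientations are given as a rotation vector (axis times angle).
In Python, from plant import monitor, imaging, manip, models gives the robot as it stands.
- The arm moves only by the tool play_rows, never from a script. Its argument "rows" is text: rows parted by semicolons, each of 7 numbers parted by spaces: the shift along the world's x, y, z in mm, then the turn, a rotation vector about the world's x, y, z in rad, then the opening, from 0 (shut) to 1 (fully open). A call has 1 to 20 rows; each row is the pose to reach, as a shift and turn from the pose commanded when the call began; what a row does not reach only later rows make up. A row lasts 1/8 s, in which the tool goes at most 62.5 mm and 10.7 degrees, less where a joint would pass 70% of its speed; a pose out of reach is approached as far as the arm can. A call with a gripper value outside its range is refused whole. The fingers move at their own pace and stop on an object; "squeeze" is the grip in N (left out, the last holds). Time passes only in rows, so rows that repeat a pose let the fingers close. It gives the time, the measured TCP pose, the force, the opening and the grip force at its end, in the units of the state.
- monitor.observe(): the state, without advancing time (a new reading comes with each control period).
- imaging.grab_frame(name): name is "scene" or "top"; returns (picture, depth): 480x640x3 uint8, red, green, blue; 480x640 float32, mm along the optical axis (not along the pixel's ray), 0 where there is no reading.
- imaging.camera_model(name): a dict with "intrinsics" (3x3 intrinsics, pixels), "D" ([k1, k2, p1, p2, k3] as OpenCV has them; the pictures are not rectified), "R" (3x3) and "t" (3): a world point X has camera coordinates R X + t. Camera axes: x right, y down, z forward; pixel columns grow to the right and rows downward; lengths in mm; the calibration is good to about 2 mm. A picture is of the moment at which its call begins. camera_model takes no time and is no camera call.
- manip.finish_job(): hands the job in; it is judged then, once.
Trained networks look in the newest picture that a camera, given by its name, has taken for a name from the list of things; names that differ only in an ending like _2 or _b are one class to them, and where a whole thing is asked for, a point or a joint stands for the part that bears it (a point fixed in the world has none). Each returns a list of dicts, best first, with "conf" (0 to 1); they miss things now and then, are a little off and sometimes report something else, mostly with a low value. They report only what shows in the picture. A call takes as long as a camera call.
- models.look_for(camera, thing): "at" ([column, row] as shares, 0 to 1, of the picture: columns of its width, rows of its height, amid what is visible of it).
- models.silhouettes(camera, thing): "pixels" (480x640 bool, what is visible of it) and "at" ([column, row] as shares, 0 to 1, of the picture: columns of its width, rows of its height, amid what is visible of it).
- models.mark_of(camera, thing): "at" ([column, row] as shares, 0 to 1, of the picture: columns of its width, rows of its height: a listed point, or the origin of a listed thing).
The state is a dict: "t": time; "joint_positions": joint angles; "qd": joint speeds; "tau": joint torques, N m; "tool_pos": TCP position; "orientation": TCP orientation; "ft_force": force on the tool from outside, world axes, zero at the start; "ft_torque": the same for the moment, N m; "grip_width": finger opening in mm; "grip_force": force on a finger pad.
Only numpy, scipy, OpenCV 4.12 (cv2) and the standard library are available. Lean on these libraries where they do the work, as an engineer would, in place of code of your own. Each camera call takes 0.05 s, during which the arm holds its last target. There are 200 camera calls.

TASK

The spin run is over: press the spin coater's power rocker to off, then push the slide catch clear of the lid, and then tip the hinged lid up from under its front lip, past upright, so that it lies back on its stops and stays open by itself. Push everything gently with the fingertips only: grip nothing, do not fling or force the lid, leave the sample lying on its chuck and leave the things on the bench where they are. At the end the switch is off, the catch still clear and the lid resting open.

Things in the scene. Friction and masses are not known exactly. Their poses are not given: they have to be found in the camera images.
- coater: Spin coater, a white box fixed on the table, 235 mm deep (x), 200 mm wide (y), turned by up to 0.25 rad. Origin: centre of its footprint, on the table; x points from its front (robot side) to its rear, y to its left, z up. Low control panel in front; behind it the bowl housing (front face at x = -42 mm, top at z = 110 mm) with a round bowl, 124 mm wide, under the lid.
- panel (a point): Centre of the control panel in front of the bowl housing: 75 mm deep, 200 mm wide, rising to the rear by 0.21 rad, face 48 mm above the table at the front and 64 mm at the rear. The two small knobs and the window on it are fixed, no part of the job. About 45 mm of free height between panel and lid lip.
- rocker (a joint): Power rocker (black, 26 mm wide in y, 42 mm long in x, grey bezel) at the panel's right end (-y); pivot across y at (-82, -64, 60) mm of the coater. 0 rad: on, near end (robot side) stands up; 0.30: off, near end pressed down 6 mm. A stiff rocker that stays where it is left: press it right down; off counts from 0.22. Pressing the near end takes 2 to 4 N.
- rocker_near (a point): The spot to press: top of the rocker's near end, 16 mm from the pivot, about 70 mm above the table while on; moves with the rocker.
- catch (a joint): Slide catch on the housing's front face, left of the lip. 0 m: its flat steel tongue (5 mm thick, top 125 mm above the table) lies 15 mm over the left end of the lip and locks the lid. It slides to the coater's +y (left), stop at 0.024 m; it may start up to 4 mm out. The lip is free from 0.015 m (counts from 0.016). Friction about 1.5 N; stays where it is left.
- catch_knob (a point): Axis of the catch's upright steel knob, 138 mm above the table, at (-55, 66) mm of the coater when the catch is at 0; moves with the catch. Stem 13 mm wide, head 19 mm wide from z = 140 to 151 mm. Beside it over the lip (-y side) the space above z = 125 mm is free, so a fingertip there can push the knob to +y.
- lid (a joint): Lid of the bowl: aluminium frame with a clear window, 192 mm wide, 8 mm thick, 0.12 to 0.21 kg, underside at z = 110 mm, hinged along y at its rear edge. 0 rad: closed; grows as the front rises; in balance upright at about 1.57: below that it falls shut, above it falls back to its stops at 1.95 and stays. Damped hinge; about 1 N at the lip lifts it.
- lid_lip (a point): Middle of the lip's front edge, at its underside: the lip is 90 mm wide (y), 8 mm thick, and stands out 24 mm in front of the bowl housing's face, 166 mm in front of the hinge line; moves with the lid. A fingertip fits under it, from the front.
- lid_hinge (a point): Middle of the hinge line, at (100, 0, 114) mm of the coater, fixed to the coater.
- sample: Metal disc sample, 32 mm across, 7 mm high, lying loose on the chuck in the bowl under the lid (origin under its middle). Stays there.
- dropper: Standing dropper bottle, 38 mm across, 104 mm high, at the right of the coater; leave alone.
- vial_blue: Standing vial with dark blue cap, 29 mm across, 64 mm high, right of the coater; leave alone.
- vial_white: Standing vial with white cap, 29 mm across, 64 mm high, right of the coater; leave alone.
- tweezers: Tweezers lying left of the coater, 90 mm long, 9 mm high; leave alone.
- carrier: Flat black sample carrier with three pockets, 63 x 104 mm, 18 mm high, lying left of the coater; leave alone.
- mouse: Computer mouse, 110 x 63 x 33 mm, in front at the left; leave alone.

How it is judged (in metres and radians):
On the way, in this order (a step that is already met when the one before it is completed fails the run):
1. the power rocker is off, before the lid is released (value of joint rocker above 0.22 rad), for 0.2 s.
2. the catch is clear of the lip, the lid still closed (value of joint catch above 0.016 m and value of joint lid below 0.1 rad), for 0.1 s.
3. the lid is past upright (value of joint lid above 1.65 rad), for 0.1 s.
At the end, for the whole second after the job is handed in: Rocker off (above 0.22 rad), catch clear (above 0.016 m), lid lying back past 1.80 rad and at rest, untouched; the sample still on its chuck (value of joint rocker above 0.22 rad and value of joint catch above 0.016 m and value of joint lid above 1.8 rad and velocity of joint lid between -0.1 and 0.1 rad/s and horizontal distance between sample and coater below 0.045 m and linear speed of sample below 0.05 m/s).
It fails at once if the lid was flung open (faster than 6 rad/s) (velocity of joint lid above 6 rad/s).
It fails at once if the lid was gripped or forced (fingers on it with more than 35 N) (contact force between the fingers and lid above 35 N).
It fails at once if the catch was gripped or forced (fingers on it with more than 35 N) (contact force between the fingers and catch above 35 N).
It fails at once if the sample was shifted by more than 15 mm, or lifted (distance of sample from where it was at the start of the episode above 0.015 m).
It fails at once if a bystander was moved by more than 25 mm, lifted or knocked over (distance of any of dropper, vial_blue, vial_white, tweezers, carrier, mouse from where it was at the start of the episode above 0.025 m or angle between any of dropper, vial_blue, vial_white, tweezers, carrier, mouse's own z axis and vertical above 0.5 rad).
It also fails if it takes over 64 s, if anything falls off the work surface, if the arm or the gripper's body presses on something with over 40 N, if the wrist force passes 120 N, or if a joint passes its speed limit or range.

## Working session

There is one attempt and no reset: what is moved stays moved. The work goes in short steps, Python scripts to look and compute and a tool call to move; the robot and the scene stay as the last step left them, time stands still between calls to the robot, and variables do not carry over. Pictures are saved under pics/ and viewed, at most 10 in all, crops included, and the job is handed in when it is done.

Besides the shell and the picture viewer there is one more tool, called as name(argument=value, ...) on one line, values as JSON. play_rows: Moves the arm, as the interface text tells. Its arguments: {"type":"object","properties":{"rows":{"type":"string"},"squeeze":{"type":"number"}},"required":["rows"]}

```bash
mkdir -p pics; cat > h.py <<'E'
import numpy as np, cv2
from plant import monitor, imaging, manip, models
def ray(cam,at):
    c=imaging.camera_model(cam);K=np.array(c["intrinsics"]);R=np.array(c["R"]);t=np.array(c["t"])
    p=np.array([[[at[0]*640,at[1]*480]]],float)
    n=cv2.undistortPoints(p,K,np.array(c["D"],float))[0,0]
    o=-R.T@t; d=R.T@np.array([n[0],n[1],1]); return o,d
def at_z(cam,at,z):
    o,d=ray(cam,at); return o+d*(z-o[2])/d[2]
def by_depth(cam,at,depth):
    o,d=ray(cam,at); return o+d*depth[int(at[1]*480),int(at[0]*640)]
def proj(cam,X):
    c=imaging.camera_model(cam);R=np.array(c["R"])
    return cv2.projectPoints(np.array(X,float).reshape(-1,3),cv2.Rodrigues(R)[0],np.array(c["t"],float),np.array(c["intrinsics"]),np.array(c["D"],float))[0][:,0]
E
python3 - <<'E'
from h import *
np.set_printoptions(precision=1,suppress=True)
Z=dict(coater=0,panel=56,rocker_near=70,catch_knob=138,lid_lip=110,lid_hinge=114,dropper=0,vial_blue=0,vial_white=0,mouse=0,carrier=0)
s=monitor.observe();print(s)
for cam in("top","scene"):
    p,d=imaging.grab_frame(cam);cv2.imwrite(f"pics/{cam}0.png",p[:,:,::-1])
    for k,z in Z.items():
        for m in models.mark_of(cam,k)[:1]:
            a=m["at"];print(cam,k,round(m["conf"],2),np.array(a)*[640,480],at_z(cam,a,z),by_depth(cam,a,d))
E
```

```text
{'t': 0.0, 'joint_positions': array([ 1.2,  0.3,  0. ,  1.5, -0. ,  1.3, -0.1]), 'qd': array([-0.,  0.,  0., -0., -0.,  0., -0.]), 'tau': array([  0. , -65.6,   1.3, -40.4,  -0.1,   0. ,   0. ]), 'tool_pos': array([ 144.7, -633.2,  221.7]), 'orientation': array([-3.1, -0.4,  0. ]), 'ft_force': array([-0.3, -0.5, -0.6]), 'ft_torque': array([-0., -0., -0.]), 'grip_force': 0.0, 'grip_width': 87.22355433655471}
top coater 0.59 [332.6 228.3] [569.2 -54.3   0. ] [547.9 -51.9 119.6]
top rocker_near 0.58 [371.9 264.1] [ 485.  -129.2   70. ] [ 485.4 -129.6   66.2]
top catch_knob 0.71 [301.3 250.8] [502.9   6.6 138. ] [502.    6.3 144.6]
top lid_lip 0.83 [334.6 252.4] [503.3 -55.4 110. ] [502.4 -55.3 116.9]
top lid_hinge 0.77 [318.9 164.6] [674.2 -26.7 114. ] [675.4 -26.6 110. ]
top dropper 0.69 [405.  215.7] [ 595.2 -207.6    0. ] [ 581.8 -197.3   66.5]
top vial_blue 0.79 [419.2 194.5] [ 640.9 -239.     0. ] [ 625.8 -227.6   62.8]
top vial_white 0.82 [393.3 186.4] [ 659.1 -184.5    0. ] [ 652.1 -180.8   27.4]
top mouse 0.59 [201.7 322.4] [374.4 216.6   0. ] [374.2 209.9  30.8]
top carrier 0.98 [247.1 206.8] [616.8 127.    0. ] [613.9 125.2  13. ]
scene coater 0.84 [307.  258.2] [581.5 -49.5   0. ] [535.3  23.6 116.6]
scene panel 0.57 [345.  256.5] [489.5 -62.3  56. ] [489.  -61.2  57.6]
scene rocker_near 0.57 [360.9 231.5] [ 488.5 -134.1   70. ] [ 489.6 -137.    66.4]
scene catch_knob 0.77 [327.7 250.3] [501.6  -1.5 138. ] [496.6   7.9 151.9]
scene lid_lip 0.63 [342.1 237.7] [502.4 -66.2 110. ] [ 519.4 -102.2   61.3]
scene lid_hinge 0.62 [266.7 222.2] [663.5 -15.6 114. ] [665.  -17.4 111.4]
scene dropper 0.52 [338.9 211.2] [ 590.4 -220.4    0. ] [ 542.4 -122.8  118.3]
scene vial_blue 0.68 [328.2 199.4] [ 635.  -242.5   -0. ] [ 580.3 -141.   119.4]
scene mouse 0.65 [322.3 396.9] [380.7 219.7   0. ] [376.  228.8  29. ]
scene carrier 0.62 [247.2 305.2] [626.5 129.    0. ] [619.4 135.6  15.7]
```

```bash
python3 - <<'E'
from h import *
from scipy.optimize import least_squares
np.set_printoptions(precision=3,suppress=True)
M=[((-98,-64),(485,-129.2)),((-66,0),(503.3,-55.4)),((100,0),(674.2,-26.7)),((0,0),(569.2,-54.3)),
((-98,-64),(488.5,-134.1)),((-79,0),(489.5,-62.3)),((-66,0),(502.4,-66.2)),((100,0),(663.5,-15.6)),((-55,68),(502.9,6.6)),((-55,68),(501.6,-1.5))]
A=np.array([m[0] for m in M],float);B=np.array([m[1] for m in M])
R=lambda a:np.array([[np.cos(a),-np.sin(a)],[np.sin(a),np.cos(a)]])
f=lambda p:(A@R(p[2]).T+p[:2]-B).ravel()
r=least_squares(f,[570,-45,.15],loss="soft_l1",f_scale=4);p=r.x;print(p);print(f(p).reshape(-1,2))
def W(x,y,z): return [*(R(p[2])@[x,y]+p[:2]),z]
out=[]
for cam in("top","scene"):
    im=cv2.imread(f"pics/{cam}0.png")
    def poly(P,c): 
        q=proj(cam,[W(*a) for a in P]); cv2.polylines(im,[np.int32(np.round(q*8))],True,c,1,cv2.LINE_AA,3)
    poly([(-117.5,-100,48),(-117.5,100,48),(-42,100,64),(-42,-100,64)],(0,255,0))
    poly([(-42,-100,110),(-42,100,110),(117.5,100,110),(117.5,-100,110)],(0,255,255))
    poly([(-66,-45,118),(-66,45,118),(-42,45,118),(-42,-45,118)],(255,0,255))
    poly([(-103,-77,68),(-103,-51,68),(-61,-51,62),(-61,-77,62)],(0,0,255))
    a=[[-55+9.5*np.cos(t),66+9.5*np.sin(t),151] for t in np.linspace(0,6.2,16)];poly(a,(255,100,0))
    c=(250,130) if cam=="top" else (220,160)
    crop=im[c[1]:c[1]+170,c[0]:c[0]+180];out.append(cv2.resize(crop,None,fx=4.4,fy=3.5*1.0,interpolation=cv2.INTER_CUBIC) if 0 else cv2.resize(crop,(600,567),interpolation=cv2.INTER_CUBIC))
    cv2.imwrite(f"pics/o_{cam}.png",out[-1])
E
```

```text
[568.769 -48.07    0.219]
[[  2.002  -2.62 ]
 [  1.043  -6.999]
 [ -7.816   0.34 ]
 [ -0.431   6.23 ]
 [ -1.498   2.28 ]
 [  2.153  -2.922]
 [  1.943   3.801]
 [  2.884 -10.76 ]
 [ -2.582  -0.233]
 [ -1.282   7.867]]
```

View pics/o_top.png

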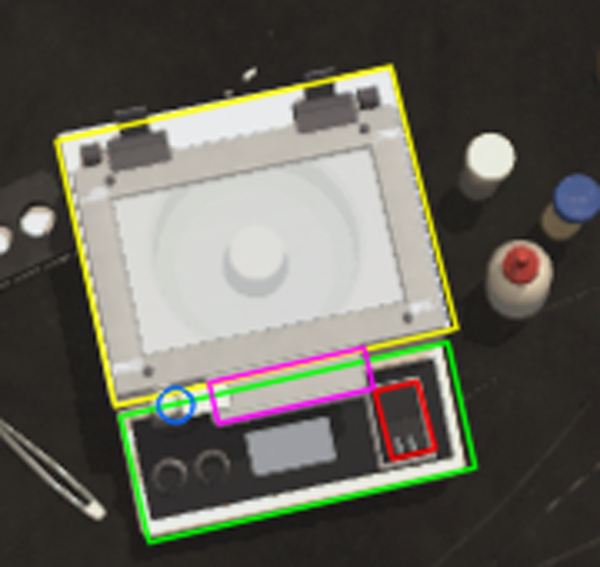

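View pics/o_scene.png

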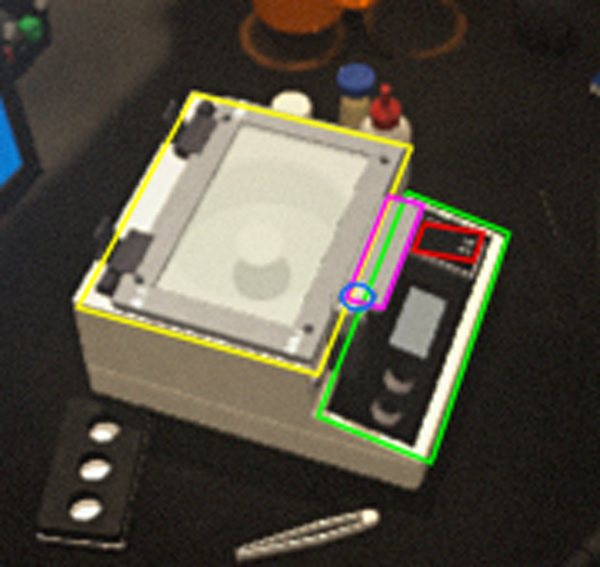

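View pics/scene0.png

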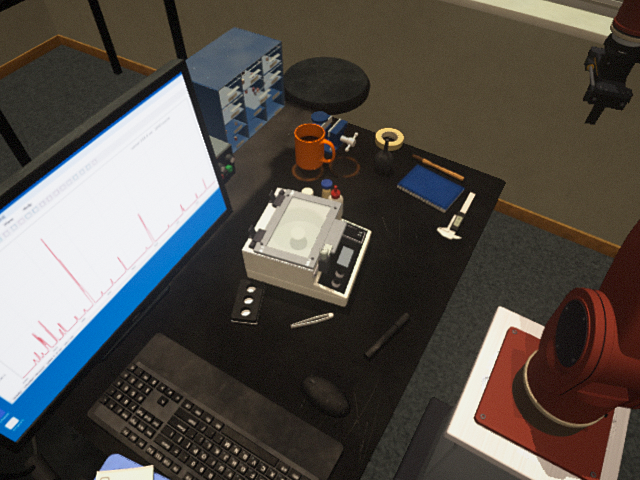

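```bash
cat >> h.py <<'E'
P=(568.8,-48.1,.219)
def W(x,y,z):
    c,s=np.cos(P[2]),np.sin(P[2]); return np.array([P[0]+c*x-s*y,P[1]+s*x+c*y,z])
def C(w):
    c,s=np.cos(P[2]),np.sin(P[2]); x,y=w[0]-P[0],w[1]-P[1]; return np.array([c*x+s*y,-s*x+c*y,w[2]])
E
python3 - <<'E'
from h import *
np.set_printoptions(precision=3,suppress=True)
R=cv2.Rodrigues(monitor.observe()["orientation"])[0];print(R, np.arctan2(R[1,0],R[0,0]))
print(W(-100,-64,130)-[144.9,-633.6,222.5], W(-100,-64,64),W(-55,30,131))
E
```

```text
[[ 0.975  0.223  0.   ]
 [ 0.223 -0.975 -0.   ]
 [ 0.     0.    -1.   ]] 0.22477078995006936
[340.193 501.303 -92.5  ] [ 485.093 -132.297   64.   ] [508.596 -30.765 131.   ]
```

play_rows(rows="28 42 0 0 0 0 0;57 84 0 0 0 0 0;85 125 0 0 0 0 0;113 167 0 0 0 0 0;142 209 0 0 0 0 0;170 251 0 0 0 0 0;198 292 0 0 0 0 0;227 334 0 0 0 0 0;255 376 0 0 0 0 0;283 418 0 0 0 0 0;312 460 -10 0 0 0 0;340 501 -20 0 0 0 0;340 501 -50 0 0 0 0;340 501 -90 0 0 0 0;340 501 -120 0 0 0 0;340 501 -132 0 0 0 0;340 501 -132 0 0 0 0;340 501 -132 0 0 0 0")

```text
t: 3.45
tool_pos: [485.8, -132.8, 91.9]
orientation: [3.121, 0.352, 0.003]
ft_force: [-0.6, -0.9, 0.7]
grip_width: 0.4
grip_force: 0.0
```

```bash
python3 - <<'E'
from h import *
p,d=imaging.grab_frame("top")
cv2.imwrite("pics/t1.png",cv2.resize(p[190:310,270:430,::-1],(800,600),interpolation=cv2.INTER_CUBIC))
s=monitor.observe();print(s["tool_pos"],C(s["tool_pos"]),s["ft_force"],s["grip_width"])
E
```

```text
[ 485.80546289 -132.85438439   91.87990291] [-99.42542498 -64.69917875  91.87990291] [ 0.56368789  0.02480415 -0.14560747] 0.685536892974196
```

View pics/t1.png

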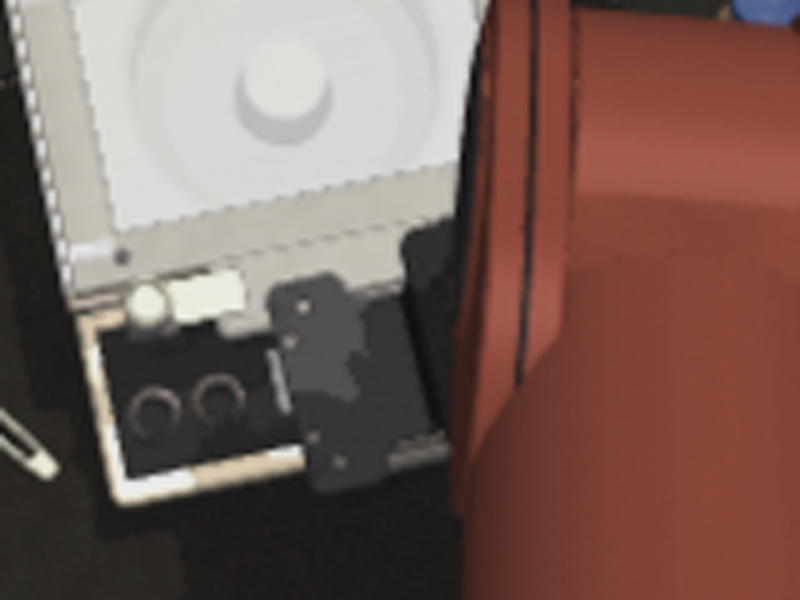

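The gripper body (270–450, 270–490) is over the rocker, and the knob at (150, 305) and lip are clear of it. I'll press down in small steps.

play_rows(rows="0 0 -8 0 0 0 0;0 0 -15 0 0 0 0;0 0 -19 0 0 0 0;0 0 -22 0 0 0 0;0 0 -24 0 0 0 0;0 0 -26 0 0 0 0;0 0 -26 0 0 0 0")

```text
t: 4.38
tool_pos: [484.7, -132.7, 64.5]
orientation: [3.122, 0.352, -0.0]
ft_force: [-1.1, -0.4, 0.4]
grip_width: 0.4
grip_force: 0.8
```

play_rows(rows="0 0 -1 0 0 0 0;0 0 -2 0 0 0 0;0 0 -2 0 0 0 0")

```text
t: 4.75
tool_pos: [484.5, -132.8, 62.7]
orientation: [3.122, 0.352, -0.001]
ft_force: [-4.9, -0.6, 8.4]
grip_width: 0.4
grip_force: 4.4
```

play_rows(rows="0 0 -1 0 0 0 0;0 0 -1 0 0 0 0")

```text
t: 5.0
tool_pos: [484.5, -132.8, 62.4]
orientation: [3.121, 0.352, -0.001]
ft_force: [-9.0, -0.0, 16.2]
grip_width: 0.7
grip_force: 9.0
```

play_rows(rows="0 0 -1 0 0 0 0;0 0 -1 0 0 0 0")

```text
t: 5.25
tool_pos: [484.6, -132.9, 62.1]
orientation: [3.121, 0.352, -0.001]
ft_force: [-12.8, 1.7, 26.3]
grip_width: 0.6
grip_force: 14.0
```

play_rows(rows="0 0 20 0 0 0 0;0 0 60 0 0 0 0;0 0 110 0 0 0 0;0 20 130 0 0 0 0;0 60 130 0 0 0 0;24 102 130 0 0 0 0;24 102 130 0 0 0 0;24 102 130 0 0 0 0")

```text
t: 6.25
tool_pos: [508.9, -31.0, 190.3]
orientation: [-3.122, -0.353, 0.0]
ft_force: [0.2, -0.0, 0.5]
grip_width: 0.3
grip_force: 0.0
```

```bash
python3 - <<'E'
from h import *
p,d=imaging.grab_frame("scene")
cv2.imwrite("pics/s2.png",cv2.resize(p[170:305,240:420,::-1],(800,600),interpolation=cv2.INTER_CUBIC))
s=monitor.observe();print(s["tool_pos"],C(s["tool_pos"]),s["ft_force"])
for c in("top","scene"):
    imaging.grab_frame(c)
    for k,z in(("catch_knob",138),("lid_lip",110),("rocker_near",64)):
        for m in models.mark_of(c,k)[:1]: print(c,k,m["conf"],C(at_z(c,m["at"],z)))
E
```

```text
[508.70237832 -31.552601   190.26549474] [-55.06721919  29.20859319 190.26549474] [ 0.06497477 -0.108658   -0.03702938]
top catch_knob 0.71 [ -30.47391926 -134.82774313  138.        ]
scene lid_lip 0.84 [-70.47411021   8.45593196 110.        ]
scene rocker_near 0.73 [-101.86791325  -55.21095982   64.        ]
```

View pics/s2.png

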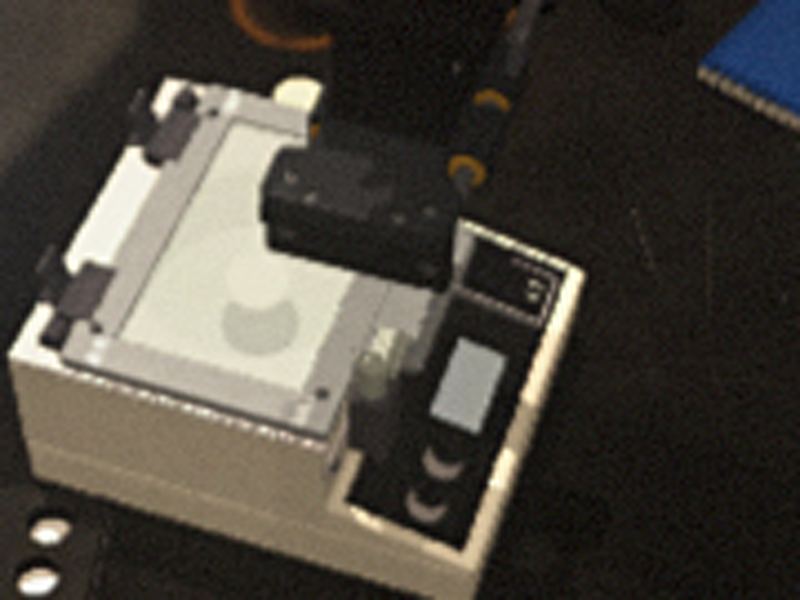

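The rocker (around 510, 280) now sits flush with its near end down. The knob is at (380, 360), so I'll lower beside it and push along the coater's +y.

play_rows(rows="0 0 -20 0 0 0 0;0 0 -40 0 0 0 0;0 0 -55 0 0 0 0;0 0 -58 0 0 0 0;0 0 -58 0 0 0 0;-1 5 -58 0 0 0 0;-2 10 -58 0 0 0 0;-3 15 -58 0 0 0 0;-4 18 -58 0 0 0 0;-4 18 -58 0 0 0 0")

```text
t: 7.95
tool_pos: [504.8, -12.3, 132.6]
orientation: [3.122, 0.353, 0.0]
ft_force: [0.1, 0.1, 0.3]
grip_width: 0.3
grip_force: 0.0
```

play_rows(rows="-1 3 0 0 0 0 0;-1 6 0 0 0 0 0;-2 9 0 0 0 0 0;-3 12 0 0 0 0 0;-3 14 0 0 0 0 0;-3 14 0 0 0 0 0")

```text
t: 8.7
tool_pos: [501.8, 1.6, 132.5]
orientation: [-3.122, -0.353, 0.0]
ft_force: [-0.3, 0.2, -0.3]
grip_width: 0.5
grip_force: 0.3
```

play_rows(rows="-1 3 0 0 0 0 0;-1 6 0 0 0 0 0;-1 6 0 0 0 0 0")

```text
t: 9.07
tool_pos: [500.7, 7.7, 132.5]
orientation: [-3.122, -0.353, 0.0]
ft_force: [-0.3, -0.8, -0.4]
grip_width: 0.3
grip_force: 0.2
```

```bash
python3 - <<'E'
from h import *
p,d=imaging.grab_frame("scene")
cv2.imwrite("pics/s3.png",cv2.resize(p[200:290,290:410,::-1],(800,600),interpolation=cv2.INTER_CUBIC))
s=monitor.observe();print(C(s["tool_pos"]),s["ft_force"])
E
```

```text
[-54.28650933  69.23360954 132.51683249] [-0.28737678  0.13387981  0.40911518]
```

View pics/s3.png

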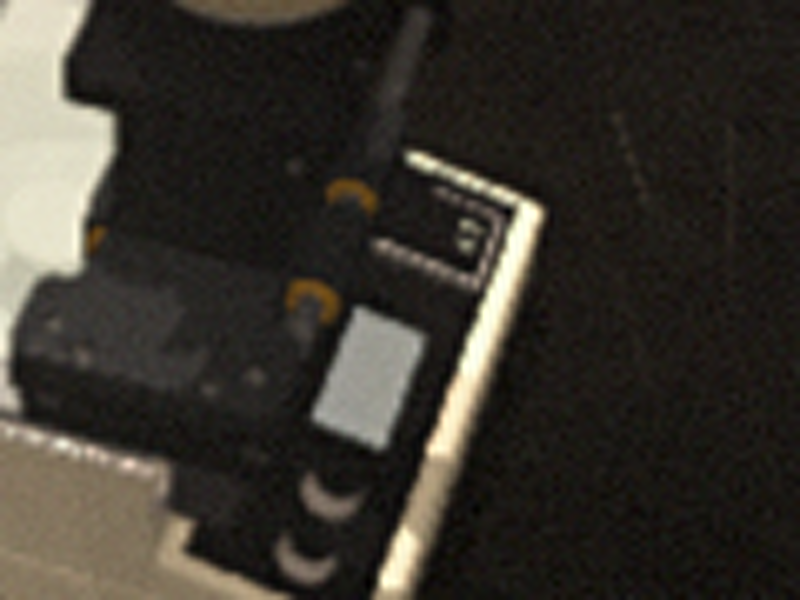

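play_rows(rows="0 2 0 0 0 0 0;-1 4 0 0 0 0 0")

```text
t: 9.38
tool_pos: [500.0, 11.4, 132.5]
orientation: [-3.122, -0.352, -0.0]
ft_force: [1.1, -1.2, -1.6]
grip_width: 0.5
grip_force: 0.8
```

play_rows(rows="0 2 0 0 0 0 0;-1 4 0 0 0 0 0")

```text
t: 9.62
tool_pos: [499.6, 13.1, 132.6]
orientation: [3.119, 0.35, 0.002]
ft_force: [6.2, -12.7, -5.8]
grip_width: 0.3
grip_force: 6.9
```

play_rows(rows="1 -6 0 0 0 0 0;1 -6 0 0 0 0 0;1 -6 35 0 0 0 0;1 -6 68 0 0 0 0;-20 -50 68 0 0 0 0;-53 -90 68 0 0 0 0;-53 -111 68 0 0 0 0;-53 -111 68 0.03 -0.14 0 0;-53 -111 68 0.06 -0.28 0 0;-53 -111 68 0.09 -0.42 0 0;-53 -111 68 0.12 -0.56 0 0;-53 -111 68 0.157 -0.703 0 0;-53 -111 68 0.157 -0.703 0 0;-53 -111 68 0.157 -0.703 0 0")

```text
t: 11.38
tool_pos: [457.0, -104.0, 198.8]
orientation: [-2.848, -0.325, -1.062]
ft_force: [-0.3, 0.6, 0.3]
grip_width: 0.6
grip_force: 0.0
```

```bash
python3 - <<'E'
from h import *
np.set_printoptions(precision=3,suppress=True)
p,d=imaging.grab_frame("scene")
cv2.imwrite("pics/s4.png",cv2.resize(p[170:320,240:440,::-1],(800,600),interpolation=cv2.INTER_CUBIC))
s=monitor.observe();print(s["tool_pos"],C(s["tool_pos"]),s["ft_force"],s["joint_positions"]);print(cv2.Rodrigues(s["orientation"])[0])
q=proj("scene",[W(-55,66+22,138),W(-55,88,151),W(-55,66,151)]);print((q-[240,170])*4)
for c in("top","scene"):
    imaging.grab_frame(c)
    for k,z in(("catch_knob",138),("lid_lip",110)):
        for m in models.mark_of(c,k)[:1]: print(c,k,m["conf"],C(at_z(c,m["at"],z)))
E
```

```text
[ 456.772 -103.551  198.438] [-121.399  -29.788  198.438] [ 0.8   -0.156 -0.15 ] [ 0.826 -0.381 -0.288  2.397 -0.906  0.762 -0.243]
[[ 0.737  0.228  0.636]
 [ 0.169 -0.974  0.153]
 [ 0.654 -0.005 -0.756]]
[[332.803 363.201]
 [333.352 347.542]
 [346.911 313.992]]
top catch_knob 0.84 [-50.295  88.746 138.   ]
top lid_lip 0.67 [-63.901   1.592 110.   ]
scene catch_knob 0.65 [-47.401  87.667 138.   ]
scene lid_lip 0.65 [-68.923   8.016 110.   ]
```

View pics/s4.png

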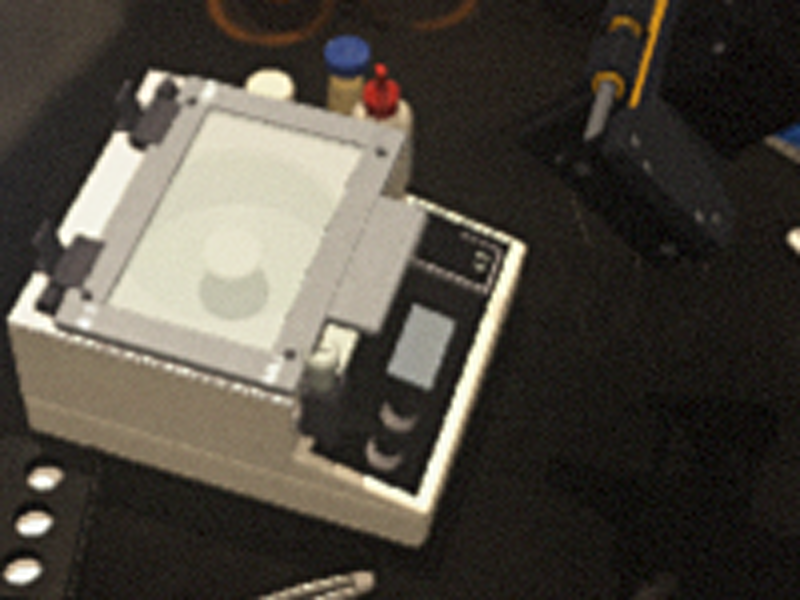

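play_rows(rows="6 4 0 0 0 0 0;12 8 -25 0 0 0 0;12 8 -55 0 0 0 0;12 8 -85 0 0 0 0;12 8 -105 0 0 0 0;12 8 -112 0 0 0 0;12 8 -112 0 0 0 0;12 8 -112 0 0 0 0")

```text
t: 12.72
tool_pos: [490.7, -111.7, 97.9]
orientation: [-2.844, -0.329, -1.027]
ft_force: [0.2, 0.8, -0.4]
grip_width: 0.2
grip_force: 0.0
```

```bash
cat > st.py <<'E'
from h import *
np.set_printoptions(precision=3,suppress=True)
s=monitor.observe();c=C(s["tool_pos"]);R=cv2.Rodrigues(s["orientation"])[0]
print(s["t"],s["tool_pos"],"C",c,s["ft_force"],s["joint_positions"],"phi",np.arcsin(-R[2,2]),"yaw",np.arctan2(R[1,2],R[0,2]),"ty",R[:,1])
E
python3 st.py
```

```text
12.725 [ 490.713 -111.68    97.93 ] C [-90.035 -45.097  97.93 ] [ 0.155  0.804 -0.411] [ 1.874 -0.194 -1.303  2.397 -1.289  0.689  0.202] phi 0.8751607730201025 yaw 0.26290875301197486 ty [ 0.236 -0.972 -0.021]
```

play_rows(rows="0 0 -4 0 0 0 0;5 3 -8 0 0 0 0;10 6 -8 0 0 0 0;15 10 -8 0 0 0 0;15 10 -8 0 0 0 0")

```text
t: 13.35
tool_pos: [506.4, -98.7, 89.9]
orientation: [-2.843, -0.34, -1.025]
ft_force: [-0.3, -0.5, 0.6]
grip_width: 0.5
grip_force: 0.0
```

```bash
python3 st.py
```

```text
13.35 [506.384 -98.706  89.947] C [-71.919 -35.838  89.947] [-0.281 -0.489  0.558] [ 1.774 -0.081 -1.304  2.388 -1.228  0.546  0.139] phi 0.8762816707454921 yaw 0.26758346356745766 ty [ 0.243 -0.97  -0.019]
```

play_rows(rows="0 0 -3 0 0 0 0;5 3 -4 0 0 0 0;9 5 -4 0 0 0 0;9 5 -4 0 0 0 0")

```text
t: 13.85
tool_pos: [515.2, -94.4, 85.8]
orientation: [-2.843, -0.338, -1.025]
ft_force: [-0.5, 1.2, -0.2]
grip_width: 0.4
grip_force: 0.0
```

```bash
python3 st.py; cat > tr.py <<'E'
from h import *
import sys
def tip(th,ph,y,s):
    E=np.array([100,114])+166*np.array([-np.cos(th),np.sin(th)])+4*np.array([-np.sin(th),-np.cos(th)])
    q=E-9.5*np.array([np.sin(ph),np.cos(ph)])+s*np.array([np.cos(ph),-np.sin(ph)])
    return W(q[0],y,q[1])
s0,s1,t0,t1,n,lag=map(float,sys.argv[1:])
st=monitor.observe();R=cv2.Rodrigues(st["orientation"])[0];p0=np.arcsin(-R[2,2])
y=C(st["tool_pos"])[1]
for k,th in enumerate(np.linspace(t0,t1,int(n))):
    ph=max(p0,min(th+lag,1.57)); d=tip(th,ph,y,s0+(s1-s0)*k/(n-1))-st["tool_pos"]; a=ph-p0
    print("%.0f %.0f %.0f %.2f %.2f 0 0;"%(*d,-.219*a,.976*a),end="")
E
python3 tr.py 18 18 0 .4 8 0
```

```text
13.85 [515.184 -94.412  85.822] C [-62.397 -33.558  85.822] [-0.478  1.153 -0.21 ] [ 1.726 -0.016 -1.304  2.38  -1.182  0.47   0.094] phi 0.875854381254026 yaw 0.26704995167659906 ty [ 0.241 -0.97  -0.02 ]
1 0 4 -0.00 0.00 0 0;1 0 14 -0.00 0.00 0 0;1 0 23 -0.00 0.00 0 0;2 1 33 -0.00 0.00 0 0;4 1 42 -0.00 0.00 0 0;6 1 51 -0.00 0.00 0 0;9 2 60 -0.00 0.00 0 0;12 3 69 -0.00 0.00 0 0;
```

play_rows(rows="1 0 4 0 0 0 0;1 0 9 0 0 0 0;1 0 14 0 0 0 0;1 0 23 0 0 0 0;2 1 33 0 0 0 0;4 1 42 0 0 0 0;6 1 51 0 0 0 0;9 2 60 0 0 0 0;12 3 69 0 0 0 0;12 3 69 0 0 0 0")

```text
t: 15.1
tool_pos: [527.5, -92.0, 155.5]
orientation: [-2.844, -0.338, -1.026]
ft_force: [-0.7, -0.2, -0.8]
grip_width: 0.4
grip_force: 0.3
```

```bash
python3 st.py; python3 tr.py 18 18 .4 1.1 14 0; python3 - <<'E'
from h import *
p,d=imaging.grab_frame("scene")
cv2.imwrite("pics/s5.png",cv2.resize(p[130:310,220:460,::-1],(800,600),interpolation=cv2.INTER_CUBIC))
E
```

```text
15.1 [527.459 -92.036 155.49 ] C [-49.899 -33.905 155.49 ] [-0.678 -0.175 -0.85 ] [ 1.69  -0.295 -1.167  2.3   -1.202  0.77  -0.026] phi 0.875870440984383 yaw 0.264294817235353 ty [ 0.241 -0.97  -0.018]
-0 -0 -0 -0.00 0.00 0 0;3 1 8 -0.00 0.00 0 0;7 2 16 -0.00 0.00 0 0;11 2 24 -0.00 0.00 0 0;16 4 31 -0.00 0.00 0 0;21 5 38 -0.00 0.00 0 0;26 6 45 -0.00 0.00 0 0;32 7 52 -0.00 0.00 0 0;38 9 58 -0.00 0.00 0 0;45 10 64 -0.00 0.01 0 0;50 11 70 -0.01 0.06 0 0;56 13 75 -0.03 0.11 0 0;63 14 80 -0.04 0.17 0 0;69 15 84 -0.05 0.22 0 0;
```

View pics/s5.png

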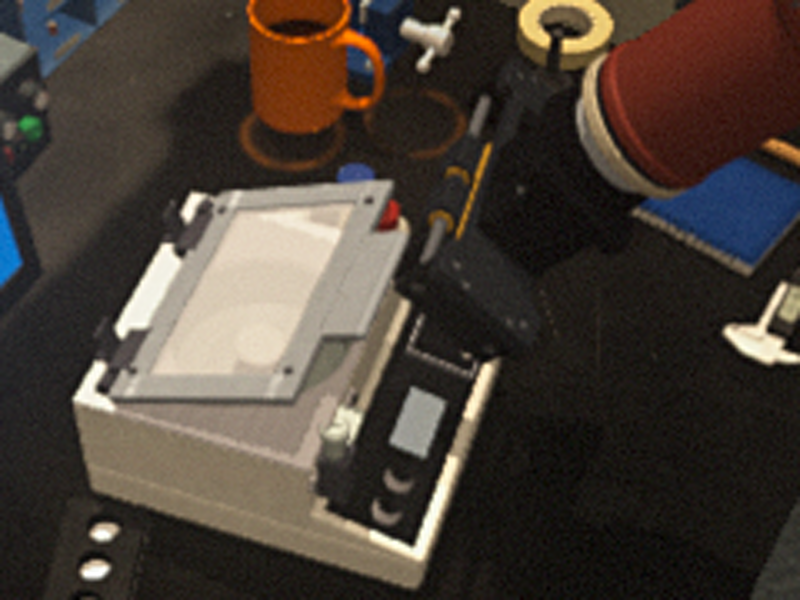

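The lid is up by about 0.4 rad, with its lip (around 390, 290) resting on the finger, and the catch at (340, 420) is still clear. I'll keep following the arc.

play_rows(rows="3 1 8 0 0 0 0;7 2 16 0 0 0 0;11 2 24 0 0 0 0;16 4 31 0 0 0 0;21 5 38 0 0 0 0;26 6 45 0 0 0 0;32 7 52 0 0 0 0;38 9 58 0 0 0 0;45 10 64 0 0.01 0 0;50 11 70 -0.01 0.06 0 0;56 13 75 -0.03 0.11 0 0;63 14 80 -0.04 0.17 0 0;69 15 84 -0.05 0.22 0 0;69 15 84 -0.05 0.22 0 0")

```text
t: 16.9
tool_pos: [597.2, -75.8, 239.6]
orientation: [-2.957, -0.348, -0.706]
ft_force: [-0.7, 0.9, -0.0]
grip_width: -0.0
grip_force: 0.1
```

```bash
python3 st.py; python3 tr.py 18 25 1.1 1.78 14 0
```

```text
16.9 [597.221 -75.81  239.647] C [ 21.722 -33.222 239.647] [-0.718  0.851 -0.042] [ 1.527 -0.017 -1.3    1.906 -0.327  0.848 -0.943] phi 1.0984833943907235 yaw 0.2927244891531881 ty [ 0.239 -0.971 -0.026]
-1 -0 0 -0.00 0.00 0 0;6 1 4 -0.01 0.05 0 0;13 3 7 -0.02 0.10 0 0;20 4 9 -0.03 0.15 0 0;27 6 12 -0.05 0.21 0 0;34 8 14 -0.06 0.26 0 0;41 9 15 -0.07 0.31 0 0;49 11 16 -0.08 0.36 0 0;56 12 17 -0.09 0.41 0 0;63 14 17 -0.10 0.46 0 0;72 16 17 -0.10 0.46 0 0;80 18 16 -0.10 0.46 0 0;89 20 14 -0.10 0.46 0 0;97 22 13 -0.10 0.46 0 0;
```

play_rows(rows="6 1 4 -0.01 0.05 0 0;13 3 7 -0.02 0.1 0 0;20 4 9 -0.03 0.15 0 0;27 6 12 -0.05 0.21 0 0;34 8 14 -0.06 0.26 0 0;41 9 15 -0.07 0.31 0 0;49 11 16 -0.08 0.36 0 0;56 12 17 -0.09 0.41 0 0;63 14 17 -0.1 0.46 0 0;72 16 17 -0.1 0.46 0 0;80 18 16 -0.1 0.46 0 0;89 20 14 -0.1 0.46 0 0;97 22 13 -0.1 0.46 0 0;97 22 13 -0.1 0.46 0 0;97 22 13 -0.1 0.46 0 0")

```text
t: 18.77
tool_pos: [692.7, -54.9, 251.7]
orientation: [-3.091, -0.35, 0.009]
ft_force: [-0.4, -0.9, -0.1]
grip_width: 0.7
grip_force: 0.0
```

```bash
python3 st.py; python3 - <<'E'
from h import *
p,d=imaging.grab_frame("scene")
cv2.imwrite("pics/s6.png",cv2.resize(p[100:310,190:470,::-1],(800,600),interpolation=cv2.INTER_CUBIC))
E
```

```text
18.775 [692.692 -54.85  251.655] C [119.466 -33.505 251.655] [-0.409 -0.906 -0.052] [ 0.643  0.606 -0.994  1.242  0.467  1.543 -1.618] phi 1.5394140902262217 yaw 1.8741589676261579 ty [ 0.223 -0.974 -0.031]
```

View pics/s6.png

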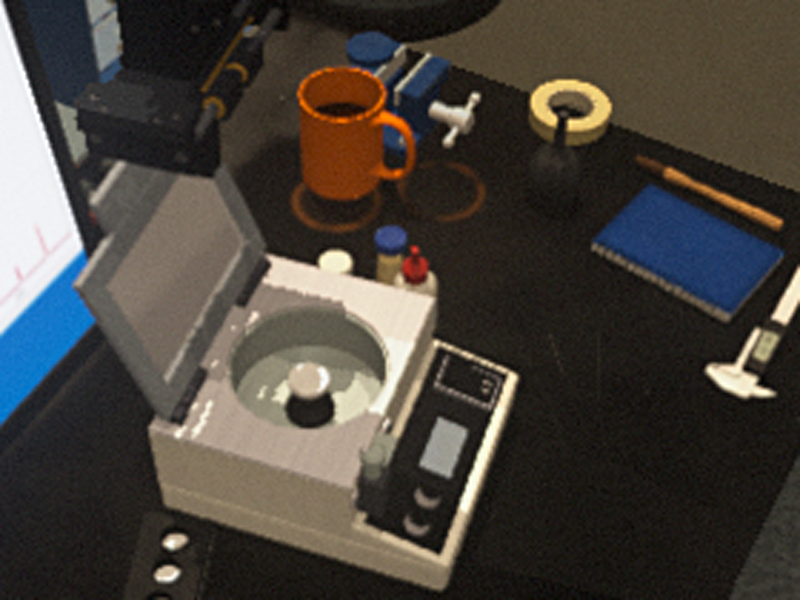

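The lid is lying back (80–260, 170–410), the sample is on its chuck at (308, 380), the catch is clear and the bystanders haven't moved. I'll back the tool off.

play_rows(rows="-10 -2 0 0 0 0 0;-30 -7 0 0 0 0 0;-60 -13 10 0 0 0 0;-100 -22 30 0 0 0 0;-140 -31 60 0 0 0 0;-140 -31 60 0 0 0 0;-140 -31 60 0 0 0 0;-140 -31 60 0 0 0 0;-140 -31 60 0 0 0 0")

```text
t: 19.95
tool_pos: [553.0, -85.3, 310.8]
orientation: [-3.09, -0.351, 0.011]
ft_force: [0.2, 0.0, -0.3]
grip_width: 0.2
grip_force: 0.0
```

```bash
python3 - <<'E'
from h import *
p,d=imaging.grab_frame("scene")
# lid lip angle from its expected projection vs network
for m in models.mark_of("scene","lid_lip")[:1]: print(np.array(m["at"])*[640,480],m["conf"])
for th in(1.65,1.8,1.95):
    print(th,proj("scene",[W(100-166*np.cos(th)-4*np.sin(th),0,114+166*np.sin(th)-4*np.cos(th))]))
for m in models.mark_of("scene","catch_knob")[:1]: print(C(at_z("scene",m["at"],138)),m["conf"])
cv2.imwrite("pics/s7.png",cv2.resize(p[100:310,190:470,::-1],(800,600),interpolation=cv2.INTER_CUBIC))
E
```

```text
[234.816 159.888] 0.8
1.65 [[257.59529818 160.23522298]]
1.8 [[246.0578159  158.81269323]]
1.95 [[235.32486292 158.92933074]]
[-52.33838654  80.58420279 138.        ] 0.81
```

View pics/s7.png

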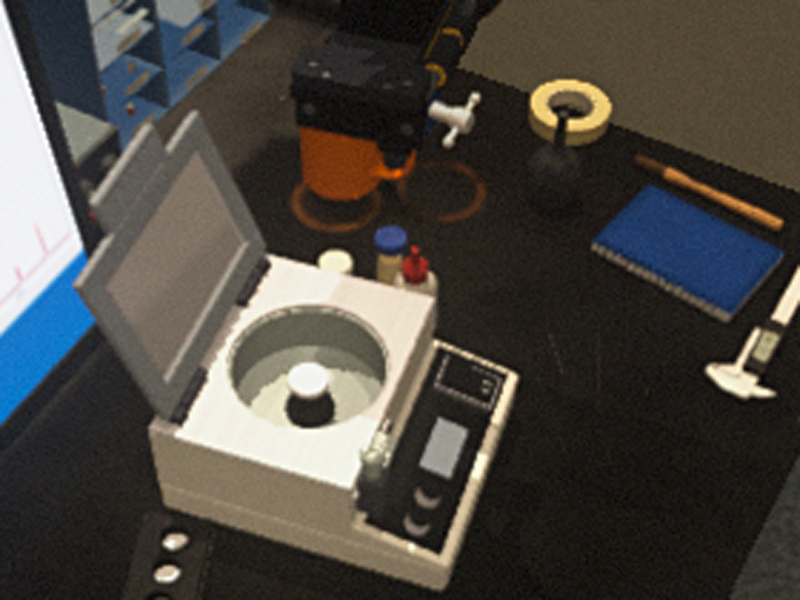

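The lid is at its 1.95 stop and untouched, the catch is clear, the rocker is off and the sample is on its chuck. I'm handing in the job.

```bash
python3 -c "
from plant import manip
print(manip.finish_job())"
```

```text
the job is handed in; nothing more can be done
None
```

The job is handed in at about 20 s of the 64 s limit, with no verdict returned: in the last picture the rocker is off, the catch clear, the lid resting open at about 1.95 rad, the sample on its chuck, and no bystander in view had moved.

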